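# Feed a lino block into a hand press and hold the impression

### The arm

A 6-joint arm with a two-finger parallel gripper is mounted at the origin on a cart in front of the work surface, level with it; the furniture and walls round the work are solid. World frame = base frame: x ahead of the robot, y to its left, z up, the work surface at z = 0. Lengths are in m, angles in rad, forces in N, time in s.
With the tool pointing down it reaches from about 0.4 to 0.825 m from the base axis. Payload 7 kg.
Tool frame: the origin (TCP) lies on the centre line of the jaws, within the pads' length; the fingertips stand 11 mm ahead of it and the grasp point (between the pads) lies 8 mm behind it; z points along the fingers, y is the direction in which the jaws open and shut (so a half turn about z gives the same grasp; the last joint's range is limited). The gripper opens to 88 mm and grips with 3 to 60 N. Pads are 19 mm wide; open, the fingers measure 130 mm over their backs; the gripper's body (78 mm by 193 mm) begins 47 mm behind the grasp point.
Start: joints at [1.413, 0.359, 0.012, 0, -1.224, -0.288], TCP at [0.291, 0.609, 0.238] pointing down, gripper open.
Joint ranges: [-3.07, 3.07], [-1.43, 2.12], [-1.02, 1.25], [-3.03, 1.67], [-3.05, -0], [-3.03, 3.03]. Speed limits (rad/s): [2.39, 2.39, 3.01, 3.14, 3.14, 3.14].

### API

Orientations are given as [roll, pitch, yaw] about the fixed x, y, z axes, in that order (R = Rz(yaw) Ry(pitch) Rx(roll)).
In Python, from station import * gives the robot as it stands.
- The arm moves only by the tool play_rows, never from a script. Its argument "targets" is a list of rows, each a list of 7 numbers: the turn, a rotation vector about the world's x, y, z in rad, then the shift along the world's x, y, z in m, then the opening, from 0 (shut) to 1 (fully open). A call has 1 to 12 rows; each row shifts and turns the pose as measured when the row begins; what a row does not reach is not made up. A row lasts 1/8 s, in which the tool goes at most 62.5 mm and 10.7 degrees, less where a joint would pass 70% of its speed; a pose out of reach is approached as far as the arm can. A call is refused whole if a number of a shift passes 0.0625 or a number of a turn 0.188, either way. A call with a gripper value outside its range is refused whole. The fingers move at their own pace and stop on an object; "grip_force" is the grip in N (left out, the last holds). Time passes only in rows, so rows that do not move let the fingers close. It gives the time, the measured TCP pose, the force and the opening at its end, in the units of the state.
- get_state(): the state, without advancing time (a new reading comes with each control period).
- grab_frame(name): name is "scene" or "top" or "wrist"; returns (picture, depth): 480x640x3 uint8, blue, green, red; 480x640 float32, m along the optical axis (not along the pixel's ray), 0 where there is no reading.
- camera_params(name): a dict with "camera_matrix" (3x3 intrinsics, pixels), "extrinsics" (4x4, takes a point from world to camera coordinates); the wrist camera has in their place "hand_eye" (4x4, takes a point from camera to tool coordinates, whose origin is the TCP and whose axes are the flange's). Camera axes: x right, y up, looking along -z (the intrinsics and any distortion apply to the point x, -y, -z); pixel columns grow to the right and rows downward; lengths in m; the calibration is good to about 2 mm. A picture is of the moment at which its call begins: read the wrist's pose just before it. camera_params takes no time and is no camera call.
- job_done(): hands the job in, once; it reports no verdict.
The state is a dict: "t": time; "q": joint angles; "qd": joint speeds; "joint_efforts": joint torques, N m; "eef_pos": TCP position; "ee_rot": TCP orientation; "force": force on the tool from outside, world axes, zero at the start; "moment": the same for the moment, N m; "width": finger opening in m.
Only numpy, scipy, OpenCV 4.12 (cv2) and the standard library are available. Lean on these libraries where they do the work, as an engineer would, in place of code of your own. Each camera call takes 0.05 s, during which the arm holds its last target.

### The job

Push the lino printing block along the bed of the small block press, flat under the raised platen and between the guide rails, until it is fully home against the rear stop. Only then press the lever all the way down with the fingertips and finish while still holding it down, with the felt pressing on the block. Only push: do not grasp, lift or tip the block, and leave the other things on the desk alone.

Things in the scene. Friction and masses are not known exactly. Their poses are not given: they have to be found in the camera images.
- press: Grey iron block press fixed on the desk. Origin: on the desk under the platen's centre; x points along the bed from the open feed end into the press, y left, z up. Flat bed, top at z = 14 mm, from x = -235 to 75, y = -95 to 95 mm. Two columns at x = 5, y = +-81 mm carry a crosshead (x = -13 to 23 mm, top z = 97, nuts to 112 mm); the lever lies over it in the plane x = 5 mm.
- mouth (a point): Middle of the way in, on the bed, between the ends of the flared lead-ins of the guide rails: x = -69, y = 0, z = 14 mm in the press's frame. The rails, 10 mm high, run from x = -45 to 50 mm with inner faces at y = +-54 mm; the lead-ins widen forward to y = +-65 mm at x = -69 mm. Axes as the press.
- rear_stop (a point): Middle of the face of the rear stop, a bar across the bed, 14 mm high, at bed level: x = 50, y = 0, z = 14 mm in the press's frame. Axes as the press.
- block: Lino block, loose: plywood 110 (its x) x 100 (y) x 18 mm, carved inked lino 84 x 90 x 4 mm on top towards the rear (22 mm high in all; a 23 mm bare strip at the front). 170 to 340 g. Origin: centre of underside; x to the rear edge, which enters first. Starts on the feed end, off-centre, turned up to 0.35 rad. Home: origin at x = -5, y = 0 +-4 mm in the press's frame, front edge at x = -60 mm.
- lever (a joint): Press lever: hinge along the press's x, pivot at y = 26, z = 118 mm. 0 = raised (a spring returns it; slopes up to the right at 0.30 rad), 0.33 rad = fully down on its stop. Growing values lower the grip and push the platen down 26 mm per rad; the felt meets the block at about 0.21 rad, then compresses. At the grip: about 2 N to start, 8 to 10 N to hold fully down.
- lever_grip (a point): Middle of the top of the lever's wooden grip (96 mm long, 30 mm wide, 22 mm thick), right of the press: the point to press down with the fingertips. It travels about 60 mm down, nearly straight.
- felt: Grey felt pad, 80 (x) x 100 x 7 mm, under the steel platen, centred on the press's origin; springy, 8 N per mm. Origin: centre of its underside, 27.5 mm above the bed with the lever up, so 5.5 mm clear over the block. Its front edge is at x = -40 mm in the press's frame.
- brayer: Bystander: ink roller with a wooden handle, about 165 mm long, lying on the desk in front on the right; origin on the desk under the front end of its handle's ferrule, near its middle.
- ink_jar: Bystander: jar with a black cap, 67 x 94 mm, on the right; origin at the centre of its underside.
- jar_lid: Bystander: black jar cap, 68 x 20 mm, at the front right; origin at the centre of its underside.
- eraser: Bystander: eraser, 52 mm, at the front left; origin at the centre of its underside.
- marker: Bystander: marker pen, 135 mm, lying at the desk's front edge before the press; origin at the centre of its underside.
- small_jar: Bystander: small open paint jar, 43 mm wide, 64 mm high, on the right behind the paint tin; origin at the centre of its underside.

How it is judged:
By the outcome, as a careful person would: the job done as asked, in the order asked, and still so for the second after the job is handed in, while the arm keeps its last pose, push and grip.
It also fails if it takes over 67 s, if anything falls off the work surface, if the arm or the gripper's body presses on something with over 40 N, if the wrist force passes 120 N, or if a joint passes its speed limit or range.

## Working session

There is one attempt and no reset: what is moved stays moved. The work goes in short steps, Python scripts to look and compute and a tool call to move; the robot and the scene stay as the last step left them, time stands still between calls to the robot, and variables do not carry over. Pictures are saved under pics/ and viewed, and the job is handed in when it is done.

Besides the shell and the picture viewer there is one more tool, called after "Call:" by a JSON object that holds its "method" and its "body". play_rows: Moves the arm, as the interface text tells. Its arguments: {"type":"object","properties":{"targets":{"type":"array","items":{"type":"array","items":{"type":"number"}}},"grip_force":{"type":"number"}},"required":["targets"]}

```bash
ls; mkdir -p pics
python3 - <<'E'
from station import *
import cv2,numpy as np
s=get_state();print(s)
for n in("scene","top"):
    p,d=grab_frame(n);cv2.imwrite(f"pics/{n}0.png",p);np.save(f"pics/{n}0.npy",d)
    c=camera_params(n);print(n,c)
print(camera_params("wrist"))
E
```

```text
pics
{'t': 0.0, 'q': array([ 1.41310829e+00,  3.59386721e-01,  1.10482788e-02, -3.75287069e-04,
       -1.22409028e+00, -2.88097832e-01]), 'qd': array([ 0.00200066, -0.00028187,  0.00133721, -0.00068299, -0.00148413,
        0.00116944]), 'joint_efforts': array([ 1.12059966e-03, -5.82713699e+01,  2.93068725e+01,  6.99735671e+00,
        7.16081529e-03, -1.50202518e-04]), 'eef_pos': array([0.29084963, 0.608593  , 0.23661364]), 'ee_rot': array([ 3.13992729e+00, -1.25608166e-04, -4.45913575e-01]), 'force': array([ 0.0051218 , -0.00968743,  0.22219958]), 'moment': array([-0.00779494, -0.0663616 ,  0.01998671]), 'width': 0.08795723113851717}
scene {'camera_matrix': array([[531.9095462 ,   0.        , 315.2227907 ],
       [  0.        , 531.9095462 , 232.76508681],
       [  0.        ,   0.        ,   1.        ]]), 'extrinsics': array([[ 0.83410626, -0.55131548,  0.01783239, -0.44146804],
       [ 0.2892583 ,  0.46469926,  0.83688962, -0.27452339],
       [-0.4696769 , -0.6928967 ,  0.54708114, -1.11615458],
       [ 0.        ,  0.        ,  0.        ,  1.        ]])}
top {'camera_mat
[... 247 characters left out ...]
99811693,  0.02265233,  0.05700403, -0.54165965],
       [-0.05689431, -0.00545976,  0.99836528, -1.1708829 ],
       [ 0.        ,  0.        ,  0.        ,  1.        ]])}
{'camera_matrix': array([[349.88888047,   0.        , 314.9711717 ],
       [  0.        , 349.88888047, 243.11609018],
       [  0.        ,   0.        ,   1.        ]]), 'hand_eye': array([[ 3.52446804e-04,  9.51236654e-01,  3.08461837e-01,
         8.26698540e-02],
       [ 9.99999834e-01, -1.94647232e-04, -5.42339905e-04,
        -4.35778603e-04],
       [-4.55852354e-04,  3.08461977e-01, -9.51236564e-01,
        -1.47473298e-01],
       [ 0.00000000e+00,  0.00000000e+00,  0.00000000e+00,
         1.00000000e+00]])}
```

View pics/scene0.png

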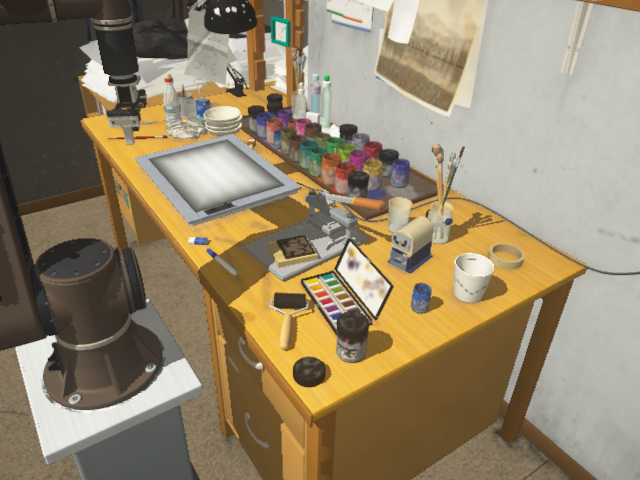

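View pics/top0.png

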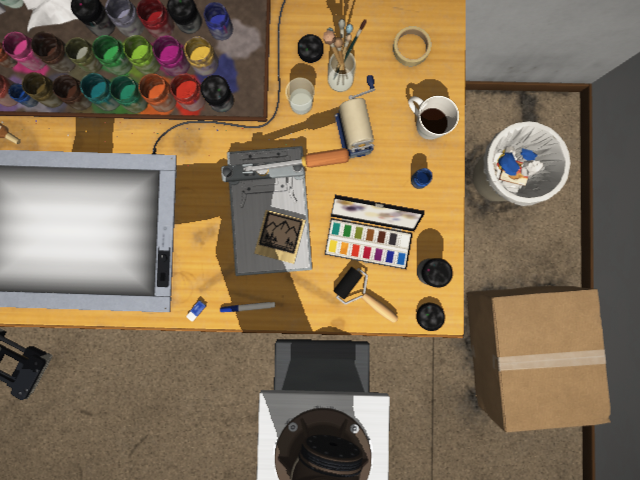

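The scene view shows the press near (310,240). In the top view the bed spans about (230-310, 150-273), the block is at (283,236) and the orange lever grip is at (327,158). I'll zoom in next.

```bash
cat > h.py <<'E'
import numpy as np,cv2
from station import *
def ray(n,u,v):
    c=camera_params(n);K=c["camera_matrix"];E=c["extrinsics"]
    d=np.array([(u-K[0,2])/K[0,0],-(v-K[1,2])/K[1,1],-1.]);R=E[:3,:3]
    return -R.T@E[:3,3],R.T@d
def onz(n,u,v,z):
    o,d=ray(n,u,v);return o+d*(z-o[2])/d[2]
def proj(n,P):
    c=camera_params(n);K=c["camera_matrix"];E=c["extrinsics"]
    p=E[:3,:3]@np.asarray(P)+E[:3,3];return K[0,0]*p[0]/-p[2]+K[0,2],-K[1,1]*p[1]/-p[2]+K[1,2]
E
python3 - <<'E'
import cv2,numpy as np
p=cv2.imread("pics/top0.png")[130:290,210:370]
cv2.imwrite("pics/topz.png",cv2.resize(p,None,fx=3.75,fy=3.75,interpolation=cv2.INTER_CUBIC))
p=cv2.imread("pics/scene0.png")[170:290,230:390]
cv2.imwrite("pics/scenez.png",cv2.resize(p,None,fx=5,fy=5,interpolation=cv2.INTER_CUBIC))
E
```

```text
(no output)
```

View pics/topz.png

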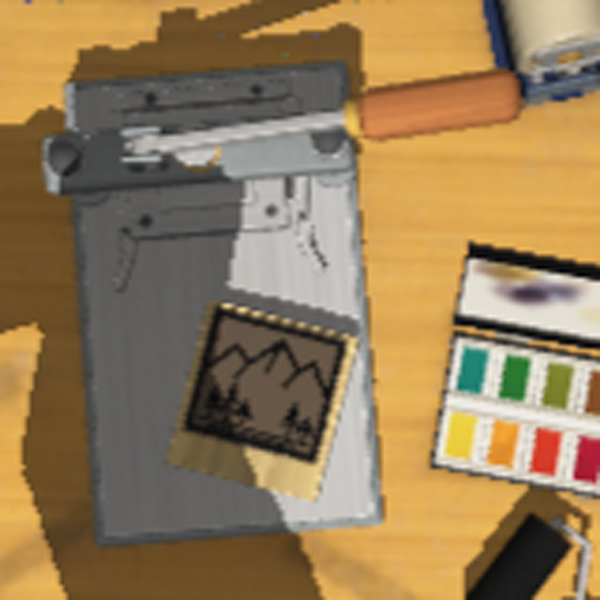

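View pics/scenez.png

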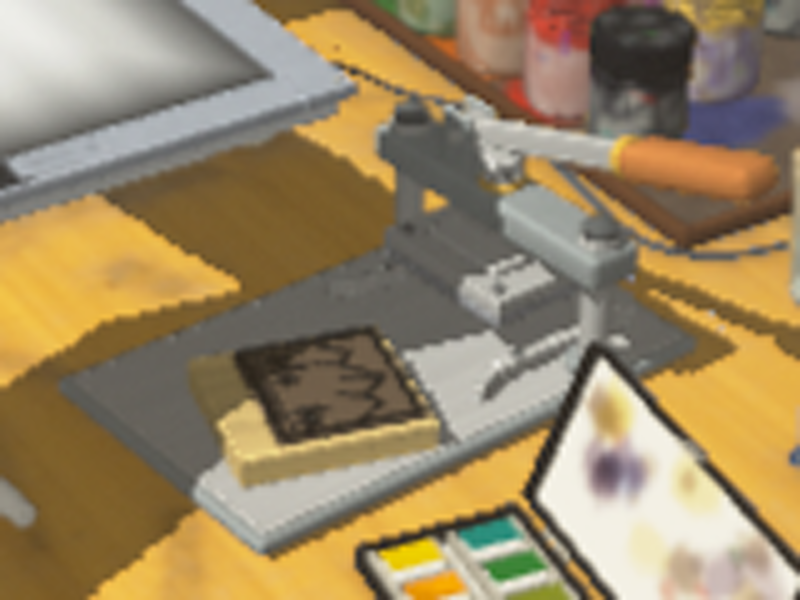

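```bash
cat > m.py <<'E'
from h import *
f=lambda z,h:onz("top",(z[0]+.5)/3.75-.5+210,(z[1]+.5)/3.75-.5+130,h)
bed=[f(z,.014) for z in((98,545),(383,520),(345,62),(68,85))]
blk=[f(z,.032) for z in((170,465),(317,500),(358,327),(210,300))]
B=np.array(bed)[:,:2];print(B)
yaw=np.arctan2(*((B[2]+B[3]-B[0]-B[1])[::-1]))
yaw2=np.arctan2(*((B[0]+B[3]-B[1]-B[2])[::-1]))-np.pi/2
print(yaw,yaw2)
y=(yaw+yaw2)/2;R=np.array([[np.cos(y),-np.sin(y)],[np.sin(y),np.cos(y)]])
O=B.mean(0)-R@[-.08,0];print("press",O,y)
print((B-O)@R)
C=np.array(blk)[:,:2];print("blk in press",(C-O)@R, (C.mean(0)-O)@R, "world",C.mean(0))
d=C[2]+C[3]-C[0]-C[1];e=C[0]+C[3]-C[1]-C[2];print("blk yaw world",np.arctan2(d[1],d[0]),np.arctan2(e[1],e[0])-np.pi/2)
for z,h in (((365,120),.14),((515,95),.17),((440,105),.155)): g=f(z,h);print("grip",g,(g[:2]-O)@R)
E
python3 m.py
python3 - <<'E'
from h import *
d=np.load("pics/top0.npy")
c=camera_params("top");K=c["camera_matrix"];E=c["extrinsics"]
def P(u,v):
    z=d[v,u];p=np.array([(u-K[0,2])/K[0,0]*z,-(v-K[1,2])/K[1,1]*z,-z]);return E[:3,:3].T@(p-E[:3,3])
for u,v in((308,163),(316,160),(327,158),(340,156),(346,155),(280,165),(230,172),(260,230),(355,110),(360,140),(365,152),(340,150),(345,165)):print(u,v,P(u,v).round(4))
E
```

```text
[[0.43530877 0.2231707 ]
 [0.45590148 0.03718057]
 [0.75850324 0.06950721]
 [0.73902591 0.25295939]]
0.10209046418271822 0.10803852601101993
press [0.67674371 0.15409417] 0.10506449509686908
[[-0.23285947  0.09401522]
 [-0.23188535 -0.0931089 ]
 [ 0.07243794 -0.09269476]
 [ 0.07230689  0.09178844]]
blk in press [[-0.18505962  0.04081683]
 [-0.21533253 -0.05200326]
 [-0.10593203 -0.08738969]
 [-0.08048545  0.00692329]] [-0.14670241 -0.02291321] world [0.53325319 0.11592244]
blk yaw world -0.20806037101275537 -0.18432985555602732
grip [0.6937489  0.05176283 0.14      ] [ 0.00617979 -0.10355042]
grip [ 0.70395835 -0.03506203  0.17      ] [ 0.00722751 -0.19096719]
grip [0.7004465  0.00776595 0.155     ] [ 0.00822645 -0.14800708]
308 163 [0.6847 0.0486 0.1695]
316 160 [0.6901 0.0315 0.1766]
327 158 [0.6931 0.0081 0.1853]
340 156 [ 0.6961 -0.0191  0.194 ]
346 155 [ 0.6987 -0.0318  0.1929]
280 165 [0.6827 0.1105 0.1511]
230 172 [0.6718 0.2272 0.1124]
260 230 [0.5473 0.1673 0.0111]
355 110 [ 0.8212 -0.0546  0.1131]
360 140 [ 0.751  -0.067   0.1166]
365 152 [ 0.7411 -0.0859  0.0407]
340 150 [ 0.7096 -0.019   0.1909]
345 165 [ 0.7166 -0.0401 -0.0008]
```

Run:
```python
from h import *
d=np.load("pics/top0.npy")
c=camera_params("top");K=c["camera_matrix"];E=c["extrinsics"]
v,u=np.mgrid[0:480,0:640];z=d
p=np.stack([(u-K[0,2])/K[0,0]*z,-(v-K[1,2])/K[1,1]*z,-z],-1)
W=(p-E[:3,3])@E[:3,:3]
O=np.array([.6767,.1541]);y=.105
dx=W[...,0]-O[0];dy=W[...,1]-O[1]
px=dx*np.cos(y)+dy*np.sin(y);py=-dx*np.sin(y)+dy*np.cos(y)
# height map in press frame, 2cm grid, max z in mm
for a in range(160,-300,-20):
  print(a,end=": ")
  for b in range(120,-320,-20):
    m=(abs(px*1000-a)<10)&(abs(py*1000-b)<10)&(d>0)
    print("%4d"%(1000*W[...,2][m].max()) if m.any() else "  --",end="")
  print()
print("cols",list(range(120,-320,-20)))
```

```text
160:   18  19  18  19  18  20  21  13   8   4  94  91  92   6   6   6   5 111 106 109 112   5
140:    5   7   7   8   8  19  17  10   3   7   5   6   4   4   4  10 115 118 115  97   6   5
120:    5   5   5   4   5   4   4   5   5   4   5   5   4   3   4   9 114 119 116 104   5   4
100:    5   5   4   5   7   4   4   6   5   6   4   6   5   5   6   7 110 118 118 109   6   7
80:    3  16  17  14  15  15  15  15  14  14  15  13   4   4   5   5 110 117 118 110   5   5
60:    7  14  18  31  34  32  31  34  34  32  17  18   5   4   5   5 108 117 118 112   6   5
40:    3  16  18  27  62  61  62  62  63  29  20  15  --  --  --  -- 107 110 104 104   5   5
20:    7 104 113 101 134 132 117 137 141  95  -- 172 179 185 193 195 192   4   6   5   4   5
0:    4 108 115 100 133 134 137 145 151 159 163 173 181 187 192 196 192   4   4   6   5   6
-20:    3  95  97  98  95 100  98  98 100 101  99  96 172 177 180 185   4   5   4   4   4   6
-40:    3  17  19  57  63  61  62  62  62  31  18  16   7   4   5   5   6   6   5   6   4   7
-60:    5  15  17  30  18  19  18  19  18  28  19  12   5   4 104 102   
[... 486 characters left out ...]
0  18  19
-180:    4  14  18  18  36  36  39  39  39  37  18  16  16  18  18  19  20  16  18  16  21  17
-200:    5  15  18  18  18  37  35  36  35  35  18  16  18  19  18  17  18  18  20  21  19  18
-220:    6  14  21  18  18  18  19  17  34  34  18  15   4   7  13  19  18  18  18  18  19  19
-240:    4  13  16  16  14  18  18  14  17  14  16  11   4   4   4  35  40  22  18  21  16  18
-260:    5   5   6   3   5   5   4   4   4   6   3   5   4   3  32  39  39  32   4   4   6   4
-280:    4   5   5   5   5   5   3   5   5   4   5   4   5  32  39  39  35  25   2   5   6   3
cols [120, 100, 80, 60, 40, 20, 0, -20, -40, -60, -80, -100, -120, -140, -160, -180, -200, -220, -240, -260, -280, -300]
```

Call:
{"method": "play_rows", "body": {"targets": [[0,0,-0.18,0.0155,-0.036,0.001,0],[0,0,-0.18,0.0155,-0.036,0.001,0],[0,0,-0.18,0.0155,-0.036,0.001,0],[0,0,-0.18,0.0155,-0.036,0.001,0],[0,0,-0.18,0.0155,-0.036,0.001,0],[0,0,-0.18,0.0155,-0.036,0.001,0],[0,0,-0.18,0.0155,-0.036,0.001,0],[0,0,-0.18,0.0155,-0.036,0.001,0],[0,0,-0.18,0.0155,-0.036,0.001,0],[0,0,-0.18,0.0155,-0.036,0.001,0],[0,0,-0.18,0.0155,-0.036,0.001,0],[0,0,-0.18,0.0155,-0.036,0.001,0]], "grip_force": 10}}

```text
t: 1.6
eef_pos: [0.4778, 0.1626, 0.2437]
ee_rot: [3.134, -0.006, -2.672]
force: [-0.4, -0.5, 0.4]
width: 0.0006
```

Call:
{"method": "play_rows", "body": {"targets": [[0,0,-0.17,0.016,-0.035,0,0],[0,0,-0.17,0.016,-0.035,0,0],[0,0,-0.17,0.016,-0.035,0,0],[0,0,-0.16,0.016,-0.034,0,0],[0,0,0,0,0,0,0]]}}

```text
t: 2.22
eef_pos: [0.5428, 0.0163, 0.2424]
ee_rot: [3.135, -0.008, 2.913]
force: [-0.7, 0.7, -0.8]
width: 0.0
```

Run:
```python
from h import *
s=get_state();print(s["eef_pos"],s["ee_rot"],s["q"].round(3))
p,d=grab_frame("wrist");cv2.imwrite("pics/w1.png",p)
```

```text
[0.54282113 0.01632035 0.242396  ] [ 3.13480034 -0.00806208  2.91280069] [ 0.384  0.142 -0.263 -0.011 -1.168 -2.179]
```

View pics/w1.png

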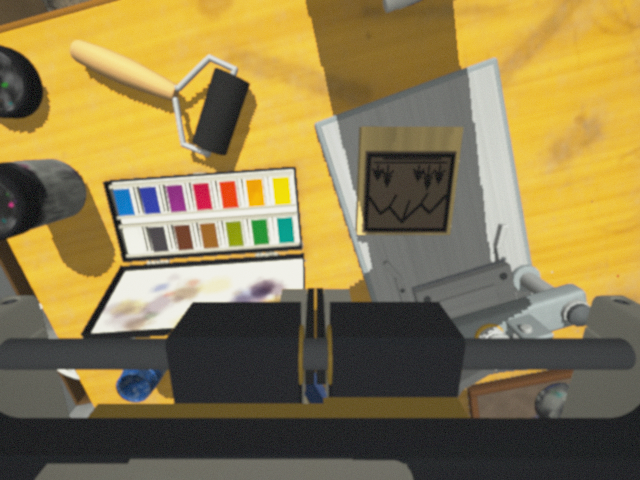

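The wrist view shows the block at (410,180), the lid's edge at about (300,290) and the fingers shut at (315,330). The way down to the right of the block is clear.

Call:
{"method": "play_rows", "body": {"targets": [[0,0,0,0,0.001,-0.05,0],[0,0,0,0,0.001,-0.05,0],[0,0,0,0,0,-0.05,0],[0,0,0,0,0,-0.035,0],[0,0,0,0,0,-0.015,0],[0,0,0,0,0,-0.005,0],[0,0,0,0,0,0,0]]}}

```text
t: 3.15
eef_pos: [0.5406, 0.0242, 0.0332]
ee_rot: [3.132, -0.005, 2.93]
force: [-0.5, 0.2, 0.8]
width: 0.0005
```

Run:
```python
from h import *
s=get_state();print(s["eef_pos"],s["ee_rot"],s["force"])
p,d=grab_frame("scene");cv2.imwrite("pics/s1.png",cv2.resize(p[150:300,200:400],None,fx=4,fy=4,interpolation=cv2.INTER_CUBIC))
```

```text
[0.54060649 0.0241513  0.03318184] [ 3.13241254 -0.00540819  2.93036382] [-0.50341943  0.218419    0.76583573]
```

View pics/s1.png

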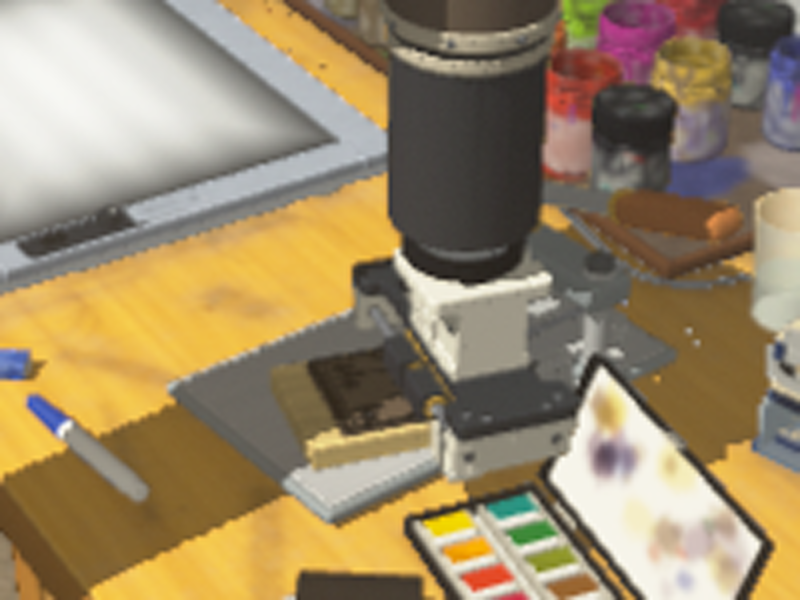

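The scene view shows the gripper beside the block's right face, clear of the lid (600,380). Next I'll push left gently.

Call:
{"method": "play_rows", "body": {"targets": [[0,0,0,-0.001,0.01,0,0],[0,0,0,-0.001,0.008,0,0],[0,0,0,-0.001,0.008,0,0],[0,0,0,-0.001,0.008,0,0],[0,0,0,-0.001,0.008,0,0]]}}

```text
t: 3.82
eef_pos: [0.5368, 0.0696, 0.0361]
ee_rot: [3.13, -0.001, 2.931]
force: [0.8, -1.2, -0.7]
width: 0.0005
```

Run:
```python
from h import *
s=get_state();print(s["eef_pos"],s["ee_rot"],s["force"])
p,d=grab_frame("scene");cv2.imwrite("pics/s2.png",cv2.resize(p[150:300,200:400],None,fx=4,fy=4,interpolation=cv2.INTER_CUBIC))
p,d=grab_frame("top");cv2.imwrite("pics/t2.png",cv2.resize(p[130:290,210:370],None,fx=3.75,fy=3.75,interpolation=cv2.INTER_CUBIC))
p,d=grab_frame("wrist");cv2.imwrite("pics/w2.png",p)
```

```text
[0.53678892 0.06961672 0.03607793] [ 3.12958084e+00 -1.14854083e-03  2.93072187e+00] [ 0.78120036 -1.20812003 -0.74388636]
```

View pics/w2.png

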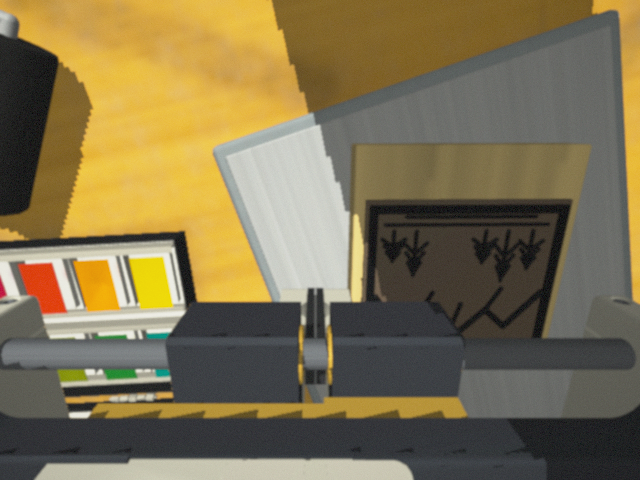

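View pics/t2.png

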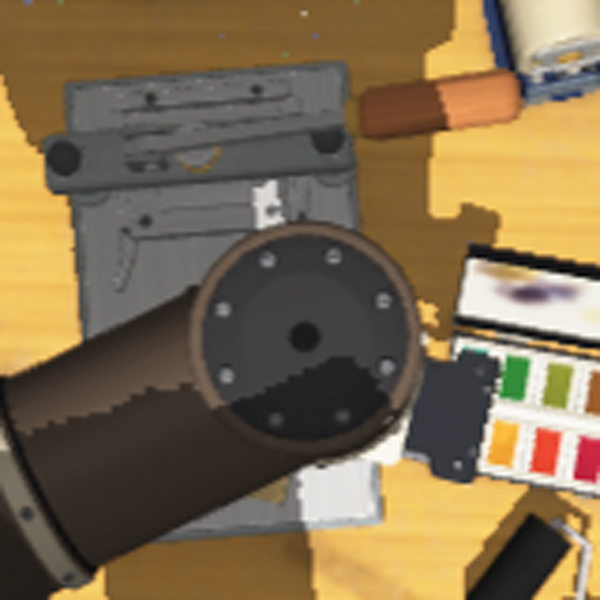

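The wrist view shows the block's front edge from (354,144) to (590,144) and the bed corners at (217,150) and (615,15), so I can measure from it.

```bash
cat >> h.py <<'E'
from scipy.spatial.transform import Rotation as Ro
O=np.array([.6767,.1541]);Y=.105
RP=np.array([[np.cos(Y),-np.sin(Y)],[np.sin(Y),np.cos(Y)]])
def wz(st,u,v,z):
    c=camera_params("wrist");K=c["camera_matrix"];H=c["hand_eye"]
    d=H[:3,:3]@np.array([(u-K[0,2])/K[0,0],-(v-K[1,2])/K[1,1],-1.])
    R=Ro.from_euler("xyz",st["ee_rot"]).as_matrix();o=st["eef_pos"]+R@H[:3,3];d=R@d
    return o+d*(z-o[2])/d[2]
def pr(p): return (np.asarray(p)[:2]-O)@RP
def wo(p): return O+RP@np.asarray(p)
E
python3 - <<'E'
from h import *
s=get_state()
for n,u,v,z in(("bedR",217,150,.014),("bedL",617,13,.014),("bFR",354,144,.032),("bFL",590,144,.032),("linoFR",370,204,.036),("linoFL",572,202,.036)):
    p=wz(s,u,v,z);print(n,p.round(4),pr(p).round(4))
a=wz(s,354,144,.032);b=wz(s,590,144,.032);e=(b-a)[:2];print("yaw press",np.arctan2(e[1],e[0])-np.pi/2-Y,np.linalg.norm(e))
E
```

```text
bedR [0.4532 0.0415 0.014 ] [-0.2341 -0.0885]
bedL [0.4345 0.2233 0.014 ] [-0.2336  0.0942]
bFR [0.4629 0.1027 0.032 ] [-0.2181 -0.0287]
bFL [0.4836 0.2    0.032 ] [-0.1872  0.0659]
linoFR [0.4884 0.1047 0.036 ] [-0.1924 -0.0294]
linoFL [0.5059 0.19   0.036 ] [-0.1661  0.0536]
yaw press -0.315403573024174 0.09946819546839517
```

The block slid left without turning. Its centre is at about y=+2 mm with yaw -0.31. Next I'll push from the front with the jaws half open, which should square it up.

Call:
{"method": "play_rows", "body": {"targets": [[0,0,0,0.001,-0.012,0,0],[0,0,0,0,0,0.03,0],[0,0,0,0,0,0.03,0.5],[0,0,0.08,-0.026,0.022,0,0.5],[0,0,0.08,-0.026,0.022,0,0.5],[0,0,0.08,-0.026,0.022,0,0.5],[0,0,0.08,-0.026,0.022,0,0.5],[0,0,0,0,0,0,0.5]]}}

```text
t: 4.97
eef_pos: [0.4315, 0.1403, 0.0971]
ee_rot: [3.13, -0.002, -3.028]
force: [0.6, 0.5, -0.6]
width: 0.0435
```

Run:
```python
from h import *
s=get_state();print(s["eef_pos"],s["ee_rot"],s["width"],pr(s["eef_pos"]),s["q"].round(2))
p,d=grab_frame("scene");cv2.imwrite("pics/s3.png",cv2.resize(p[150:300,200:400],None,fx=4,fy=4,interpolation=cv2.INTER_CUBIC))
```

```text
[0.43147473 0.14030647 0.09714893] [ 3.13030006e+00 -2.07020623e-03 -3.02767113e+00] 0.043533115183034814 [-0.24532037  0.0119838 ] [ 0.74  0.14 -0.64 -0.01 -0.78 -2.19]
```

View pics/s3.png

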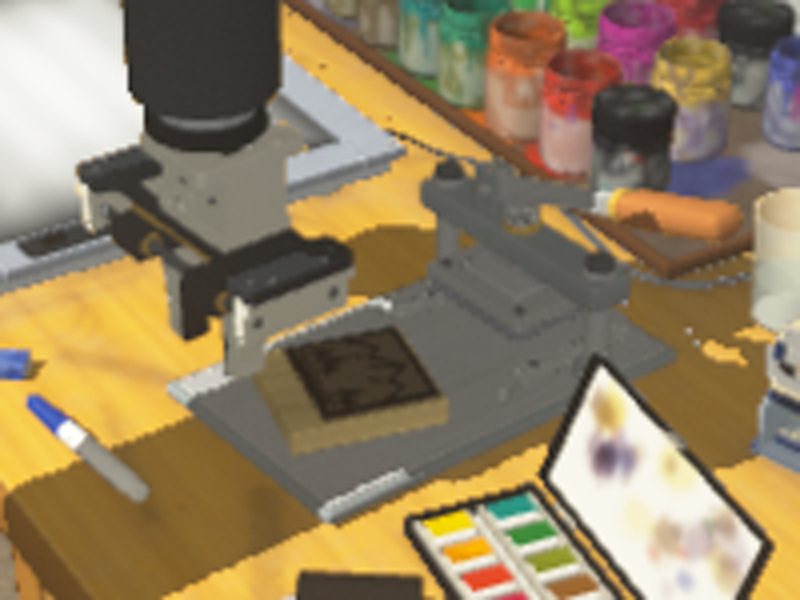

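The scene view shows the gripper in front of the block with the block flat on the bed. I'll lower it and push.

Call:
{"method": "play_rows", "body": {"targets": [[0,0,0,0.0,-0.007,-0.03,0.5],[0,0,-0.009,-0.002,0,-0.028,0.5],[0,0,0,0,0,-0.008,0.5],[0,0,0,0.01,0.001,0,0.5],[0,0,0,0.01,0.001,0,0.5],[0,0,0,0.01,0.001,0,0.5],[0,0,0,0.01,0.001,0,0.5]]}}

```text
t: 5.9
eef_pos: [0.4775, 0.1355, 0.0325]
ee_rot: [3.128, 0.003, -3.043]
force: [0.2, -0.4, 0.1]
width: 0.0436
```

Run:
```python
from h import *
s=get_state();print(s["eef_pos"],s["ee_rot"],s["force"],pr(s["eef_pos"]))
p,d=grab_frame("scene");p=cv2.resize(p[170:290,230:390],None,fx=5,fy=5,interpolation=cv2.INTER_CUBIC);cv2.imwrite("pics/s4.png",p)
p,d=grab_frame("wrist");cv2.imwrite("pics/w4.png",p)
```

```text
[0.47750149 0.1354742  0.03246788] [ 3.12838079e+00  3.03430358e-03 -3.04326981e+00] [ 0.15706594 -0.39230595  0.0668464 ] [-0.20005355  0.00235421]
```

View pics/s4.png

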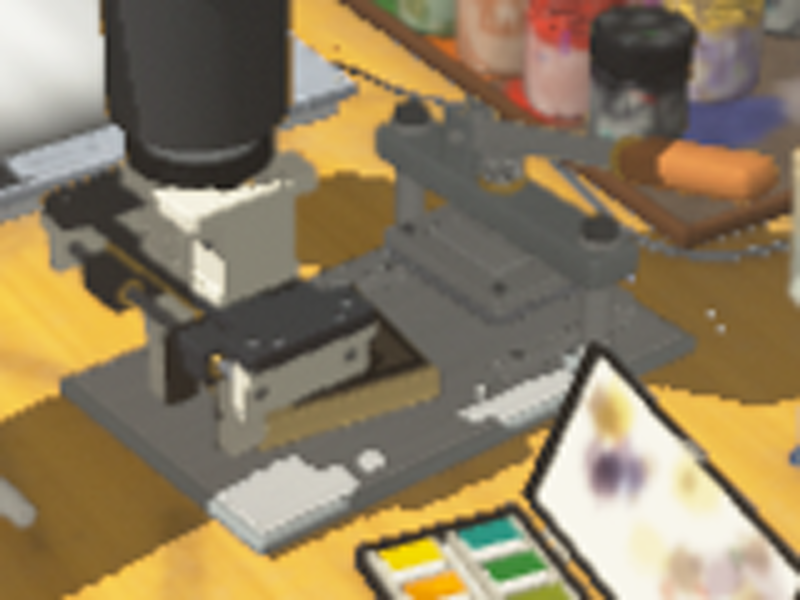

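View pics/w4.png

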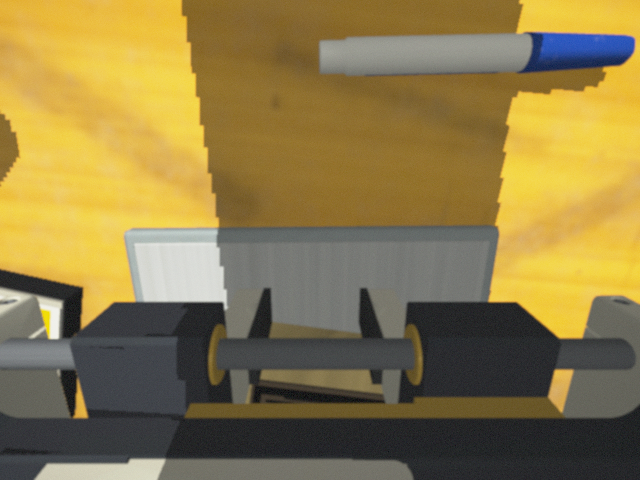

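In the wrist view the front edge lies between the fingers at about (255,325)-(370,333), nearly square. I'll push another 10 mm, then back off to check the lateral position.

Call:
{"method": "play_rows", "body": {"targets": [[0,0,0.006,0.006,0.0006,-0.001,0.5],[0,0,0,0.006,0.0006,0,0.5],[0,0,0,0,0,0,0.5],[0,0,0,-0.03,-0.003,0,0.5],[0,0,0,0,0,0.06,0.5],[0,0,0,-0.05,0.0,0.06,0.5],[0,0,0,-0.0,0.06,0.06,0.5],[0,0,0,0,0.06,0,0.5],[0,0,0,0,0.06,0,0.5],[0,0,0,0,0,0,0.5]]}}

```text
t: 7.25
eef_pos: [0.4172, 0.3017, 0.1884]
ee_rot: [3.124, 0.005, -3.038]
force: [-0.7, -1.4, -1.5]
width: 0.0439
```

Run:
```python
from h import *
s=get_state();print(s["eef_pos"],s["ee_rot"],s["force"],pr(s["eef_pos"]))
p,d=grab_frame("top");p=cv2.resize(p[130:290,210:370],None,fx=3.75,fy=3.75,interpolation=cv2.INTER_CUBIC);cv2.imwrite("pics/t5.png",p)
```

```text
[0.41723859 0.30169659 0.18840937] [ 3.12393263  0.0049993  -3.03773561] [-0.68956429 -1.37556033 -1.4633132 ] [-0.24256326  0.17397712]
```

View pics/t5.png

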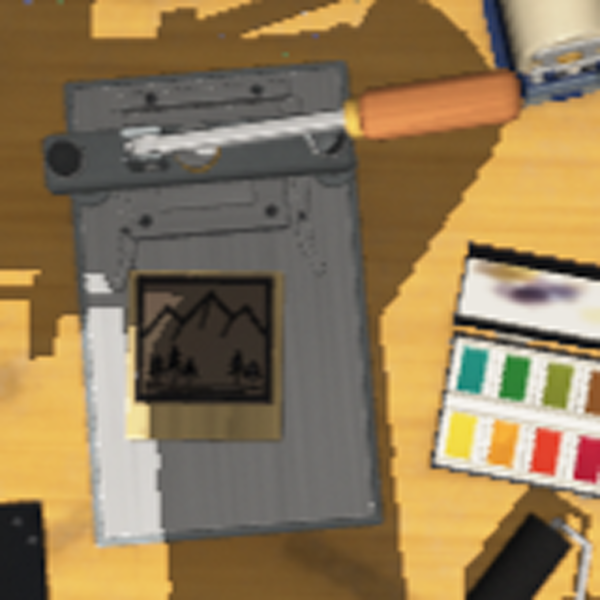

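Run:
```python
from h import *
f=lambda z,h:onz("top",(z[0]+.5)/3.75-.5+210,(z[1]+.5)/3.75-.5+130,h)
C=np.array([pr(f(z,.032)) for z in((126,440),(281,440),(283,271),(134,271))])
print(C.round(4),C.mean(0))
d=C[2]+C[3]-C[0]-C[1];e=C[0]+C[3]-C[1]-C[2];print(np.arctan2(d[1],d[0]),np.arctan2(e[1],e[0])-np.pi/2)
L=np.array([pr(f(z,.036)) for z in((137,403),(272,403),(272,277),(137,277))]);print(L.mean(0),L)
```

```text
[[-0.1666  0.0679]
 [-0.1748 -0.0319]
 [-0.0655 -0.0418]
 [-0.0575  0.0547]] [-0.11609638  0.01223069]
-0.10549675076893093 -0.08238596398890197
[-0.1064113   0.01202319] [[-0.14354259  0.05850786]
 [-0.15069855 -0.02826757]
 [-0.06930701 -0.03463381]
 [-0.06209704  0.05248627]]
```

The top view shows the block at (-116, +12) mm with yaw -0.1, so it is 12 mm too far left. I'll nudge it right on its left face, behind the centre, which also squares it.

Call:
{"method": "play_rows", "body": {"targets": [[-0.018,0.003,0,0.034,-0.017,0,0],[0,0,0,0.034,-0.017,0,0],[0,0,0,0.034,-0.016,0,0],[0,0,0,0,0,0,0],[0,0,0,0,0,0,0]]}}

```text
t: 7.92
eef_pos: [0.5193, 0.2442, 0.1873]
ee_rot: [-3.139, -0.004, -3.039]
force: [0.5, 0.1, -0.4]
width: 0.0021
```

Run:
```python
from h import *
s=get_state();print(s["eef_pos"],s["ee_rot"],s["width"],pr(s["eef_pos"]),wo([-.141,.108]))
```

```text
[0.51934448 0.24420312 0.18734689] [-3.13942886 -0.00372655 -3.039108  ] 0.0020783048377612063 [-0.14704544  0.10609887] [0.52515737 0.24672739]
```

Call:
{"method": "play_rows", "body": {"targets": [[0,0,0,0.006,0.002,-0.05,0],[0,0,0,0,0,-0.05,0],[0,0,0,0,0,-0.035,0],[0,0,0,0,0,-0.014,0],[0,0,0,0,0,-0.003,0],[0,0,0,0.001,-0.009,0,0],[0,0,0,0.001,-0.009,0,0]]}}

```text
t: 8.8
eef_pos: [0.5261, 0.2296, 0.0373]
ee_rot: [3.139, 0.004, -3.035]
force: [-0.1, -0.0, -0.2]
width: 0.0006
```

Run:
```python
from h import *
s=get_state();print(s["eef_pos"],s["ee_rot"],s["force"],pr(s["eef_pos"]))
```

```text
[0.52611777 0.22960266 0.03733179] [ 3.13869497  0.00373795 -3.03463058] [-0.12956439 -0.04284897 -0.2392649 ] [-0.14183969  0.09086893]
```

Call:
{"method": "play_rows", "body": {"targets": [[0,0,0,0,-0.003,-0.004,0],[0,0,0,0.001,-0.006,0,0],[0,0,0,0.001,-0.006,0,0],[0,0,0,0,-0.004,0,0],[0,0,0,0,0,0,0]]}}

```text
t: 9.43
eef_pos: [0.5293, 0.2088, 0.0351]
ee_rot: [3.137, 0.007, -3.036]
force: [0.1, -0.0, -0.1]
width: 0.0007
```

Run:
```python
from h import *
s=get_state();print(s["eef_pos"],s["ee_rot"],s["force"],pr(s["eef_pos"]))
p,d=grab_frame("wrist");cv2.imwrite("pics/w6.png",p)
```

```text
[0.52933451 0.20879089 0.03509569] [ 3.13658954  0.0065931  -3.03628528] [ 0.13328197 -0.03319385 -0.13944309] [-0.14082189  0.06983464]
```

View pics/w6.png

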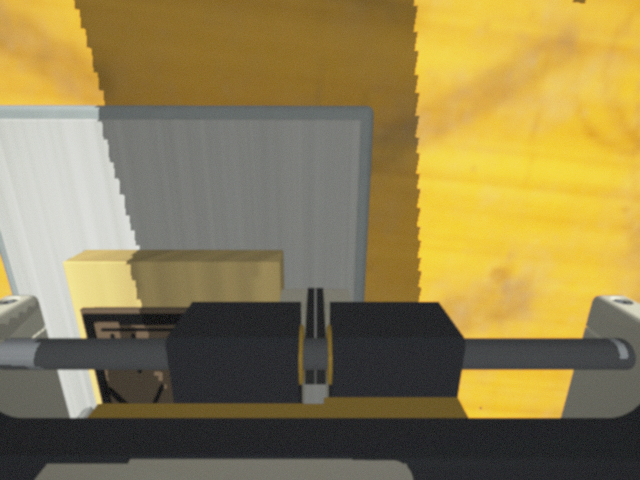

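The wrist view shows the front face from (70,260) to (283,260), parallel to the bed's front edge at v=110.

Run:
```python
from h import *
s=get_state()
for n,u,v,z in(("bedL",370,108,.014),("bFL",283,262,.032),("bFR",67,262,.032),("lFR",83,309,.036)):
    p=wz(s,u,v,z);print(n,pr(p).round(4))
```

```text
bedL [-0.2348  0.0957]
bFL [-0.1678  0.0563]
bFR [-0.1679 -0.0425]
lFR [-0.1459 -0.0372]
```

Call:
{"method": "play_rows", "body": {"targets": [[0,0,0,-0.001,0.008,-0.002,0],[0,0,0,0.013,0.001,0,0],[0,0,0,0.013,0.001,0,0],[0,0,0,0,0,0,0],[0,0,0,0.001,-0.006,0,0],[0,0,0,0.001,-0.005,0,0],[0,0,0,0,0,0,0]]}}

```text
t: 10.35
eef_pos: [0.5582, 0.2084, 0.0325]
ee_rot: [3.137, 0.006, -3.036]
force: [0.1, 0.3, -0.2]
width: 0.0002
```

Run:
```python
from h import *
s=get_state();print(s["eef_pos"],s["ee_rot"],s["force"],pr(s["eef_pos"]))
```

```text
[0.5581713  0.20840079 0.03252025] [ 3.1368438   0.00631782 -3.03566764] [ 0.08706194  0.28880993 -0.1547557 ] [-0.1121848   0.06642439]
```

Call:
{"method": "play_rows", "body": {"targets": [[0,0,0,0.0005,-0.004,0,0],[0,0,0,0,0,0,0],[0,0,0,-0.001,0.012,0,0],[0,0,0,0,0,0.035,0],[0,0,0,0,0,0.035,0.5],[0,0,0,-0.03,-0.025,0,0.5],[0,0,0,-0.03,-0.025,0,0.5],[0,0,0,-0.025,-0.025,0,0.5],[0,0,0,0,0,0,0.5]]}}

```text
t: 11.48
eef_pos: [0.4702, 0.1443, 0.1049]
ee_rot: [3.136, 0.008, -3.033]
force: [0.8, 1.2, 0.2]
width: 0.0418
```

Run:
```python
from h import *
s=get_state();print(s["eef_pos"],s["ee_rot"],s["force"],pr(s["eef_pos"]))
p,d=grab_frame("wrist");cv2.imwrite("pics/w7.png",p)
```

```text
[0.47017259 0.14428359 0.10490408] [ 3.13640244  0.00770758 -3.03316241] [0.78144594 1.22223596 0.16791295] [-0.2064188  0.0118832]
```

View pics/w7.png

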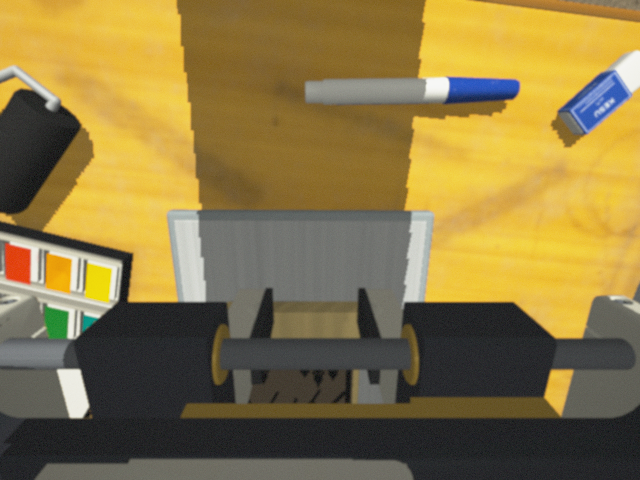

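The wrist view shows the block's front strip between the fingers at (315,320), looking square. I'll centre, lower and push.

Call:
{"method": "play_rows", "body": {"targets": [[0,0,0,0.0,-0.011,-0.035,0.5],[0,0,-0.003,0,0,-0.028,0.5],[0,0,0,0,0,-0.009,0.5],[0,0,0,0,0,0,0.5],[0,0,0,0.012,0.001,0,0.5],[0,0,0,0.008,0.001,0,0.5],[0,0,0,0.008,0.001,0,0.5],[0,0,0,0.008,0.001,0,0.5]]}}

```text
t: 12.52
eef_pos: [0.5157, 0.1445, 0.0354]
ee_rot: [3.132, 0.018, -3.032]
force: [-0.9, 0.5, -0.7]
width: 0.0437
```

Run:
```python
from h import *
s=get_state();print(s["eef_pos"],s["ee_rot"],s["force"],pr(s["eef_pos"]))
p,d=grab_frame("scene");p=cv2.resize(p[170:290,230:390],None,fx=5,fy=5,interpolation=cv2.INTER_CUBIC);cv2.imwrite("pics/s8.png",p)
```

```text
[0.51568782 0.14450978 0.03538917] [ 3.13235126  0.01750965 -3.03151913] [-0.89229005  0.46776447 -0.68389658] [-0.16113054  0.00733783]
```

View pics/s8.png

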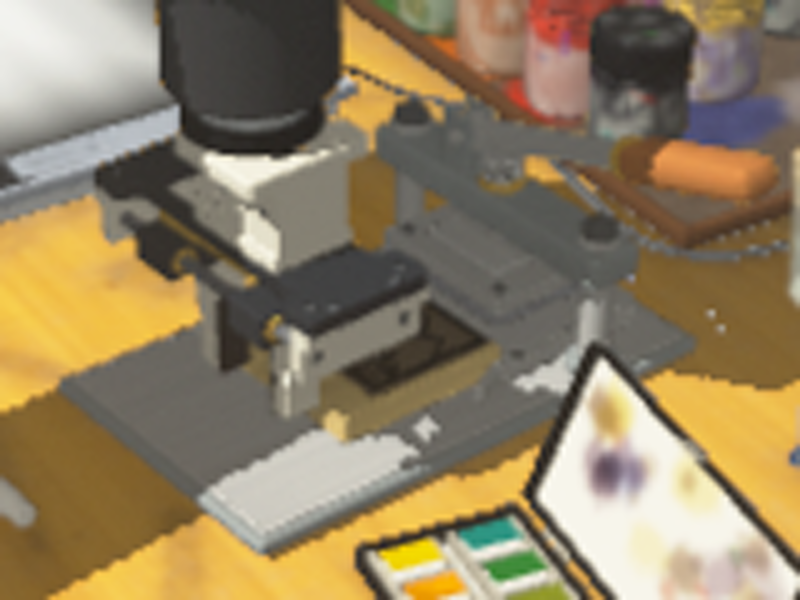

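Run:
```python
from h import *
f=lambda z,h:pr(onz("scene",(z[0]+.5)/5-.5+230,(z[1]+.5)/5-.5+170,h)).round(4)
print("FR bottom",f((345,438),.014),"FR top",f((345,412),.032),"RR top",f((500,347),.032),"RR bot",f((497,372),.014),"bed corner",f((265,552),.014),f((693,343),.014))
```

```text
FR bottom [-0.1466 -0.0478] FR top [-0.1474 -0.0488] RR top [-0.0419 -0.0526] RR bot [-0.0415 -0.0505] bed corner [-0.2386 -0.1002] [ 0.065  -0.0968]
```

The block's right rear corner is already inside the mouth, with its centre within a few mm of y=0. I'll keep pushing.

Call:
{"method": "play_rows", "body": {"targets": [[-0.011,0.017,-0.003,0.004,0,-0.003,0.5],[0,0,0,0.01,0.001,0,0.5],[0,0,0,0.01,0.001,0,0.5],[0,0,0,0.01,0.001,0,0.5],[0,0,0,0.01,0.001,0,0.5],[0,0,0,0.01,0.001,0,0.5]]}}

```text
t: 13.32
eef_pos: [0.5742, 0.15, 0.0321]
ee_rot: [-3.141, -0.002, -3.034]
force: [-0.7, 0.4, -0.1]
width: 0.0436
```

Run:
```python
from h import *
s=get_state();print(s["eef_pos"],s["ee_rot"],s["force"],pr(s["eef_pos"]))
p,d=grab_frame("scene");p=cv2.resize(p[170:290,230:390],None,fx=5,fy=5,interpolation=cv2.INTER_CUBIC);cv2.imwrite("pics/s9.png",p)
```

```text
[0.57416144 0.15004852 0.03214736] [-3.14100475e+00 -1.52497853e-03 -3.03418798e+00] [-0.66233614  0.42247172 -0.06189341] [-0.10239846  0.00671761]
```

View pics/s9.png

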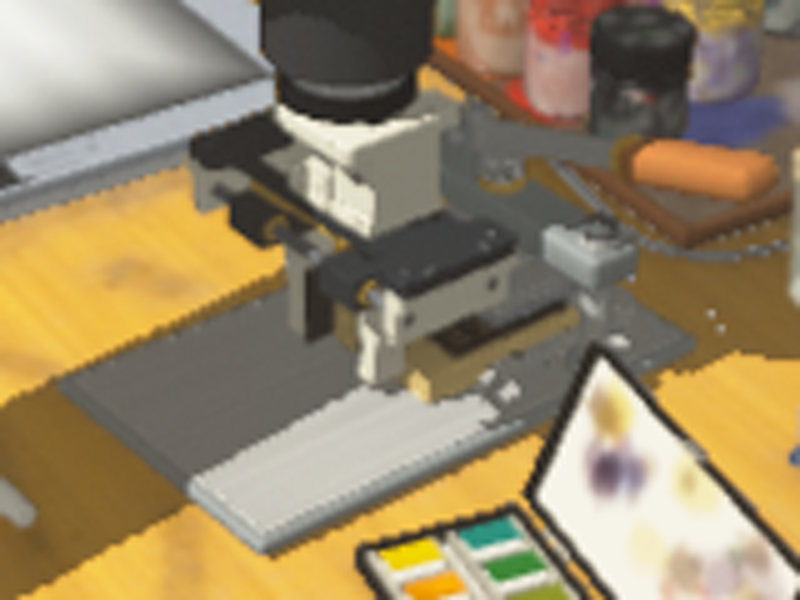

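Call:
{"method": "play_rows", "body": {"targets": [[0,0,0,0.009,0,0,0.5],[0,0,0,0.008,0,0,0.5],[0,0,0,0.005,0,0,0.5],[0,0,0,0.004,0,0,0.5]]}}

```text
t: 13.88
eef_pos: [0.603, 0.1502, 0.032]
ee_rot: [-3.141, -0.001, -3.034]
force: [-0.8, 0.3, -0.1]
width: 0.0437
```

Run:
```python
from h import *
s=get_state();print(s["eef_pos"],s["ee_rot"],s["force"],pr(s["eef_pos"]))
```

```text
[0.6029858  0.15020352 0.03203733] [-3.14098014e+00 -1.04748521e-03 -3.03413892e+00] [-0.84036394  0.30050393 -0.09345502] [-0.0737166   0.00385076]
```

Call:
{"method": "play_rows", "body": {"targets": [[0,0,0,0.003,0,0,0.5],[0,0,0,0.002,0,0,0.5],[0,0,0,0.002,0,0,0.5]]}}

```text
t: 14.25
eef_pos: [0.6055, 0.149, 0.0308]
ee_rot: [-3.14, -0.01, -3.036]
force: [-6.8, 1.3, 2.3]
width: 0.0436
```

Call:
{"method": "play_rows", "body": {"targets": [[0,0,0,0.003,0,0,0.5],[0,0,0,0.004,0,0,0.5],[0,0,0,0.004,0,0,0.5]]}}

```text
t: 14.62
eef_pos: [0.6058, 0.1467, 0.0285]
ee_rot: [-3.136, -0.029, -3.038]
force: [-13.0, 2.2, 6.5]
width: 0.0436
```

Run:
```python
from h import *
s=get_state();print(s["eef_pos"],s["ee_rot"],s["force"],s["moment"],pr(s["eef_pos"]))
p,d=grab_frame("scene");p=cv2.resize(p[170:290,230:390],None,fx=5,fy=5,interpolation=cv2.INTER_CUBIC);cv2.imwrite("pics/s10.png",p)
```

```text
[0.6058229  0.14665817 0.02850011] [-3.13636772 -0.02943867 -3.03834731] [-13.04453678   2.18356167   6.46186165] [0.99894097 4.47992909 0.0806446 ] [-7.12667097e-02  2.75838869e-05]
```

View pics/s10.png

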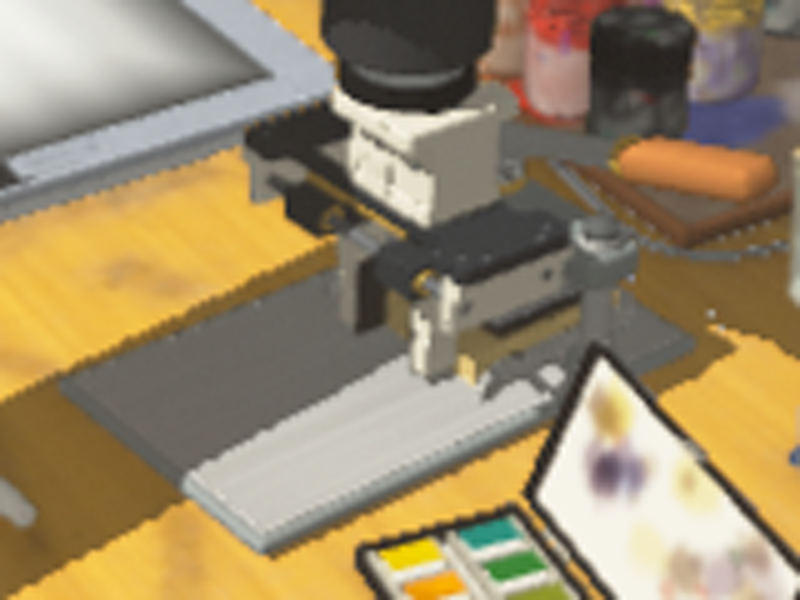

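The force rose to 13 N with no further travel, so the block is at the stop. I'll back off and verify from the top.

Call:
{"method": "play_rows", "body": {"targets": [[0,0,0,-0.004,0,0.002,0.5],[0,0.015,0,-0.02,-0.002,0,0.5],[-0.005,0.015,0,-0.02,-0.002,0,0.5],[0,0,0,-0.03,0,0.03,0.5],[0,0,0,-0.03,0.02,0.06,0.5],[0,0,0,-0.03,0.06,0.06,0.5],[0,0,0,-0.03,0.06,0.03,0],[0,0,0,0,0.04,0,0],[0,0,0,0,0,0,0]]}}

```text
t: 15.8
eef_pos: [0.4478, 0.2949, 0.1875]
ee_rot: [-3.137, -0.063, -3.039]
force: [0.2, -0.6, -0.4]
width: 0.0192
```

Run:
```python
from h import *
s=get_state();print(s["eef_pos"],s["ee_rot"],s["force"],pr(s["eef_pos"]))
p,d=grab_frame("top");cv2.imwrite("pics/t11.png",cv2.resize(p[140:240,210:350],None,fx=5.6,fy=5.6,interpolation=cv2.INTER_CUBIC))
p,d=grab_frame("scene");p=cv2.resize(p[170:290,230:390],None,fx=5,fy=5,interpolation=cv2.INTER_CUBIC);cv2.imwrite("pics/s11.png",p)
```

```text
[0.44775122 0.29488691 0.18749542] [-3.13696078 -0.06339282 -3.03866508] [ 0.20008935 -0.58687395 -0.4443752 ] [-0.21293238  0.16400701]
```

View pics/t11.png

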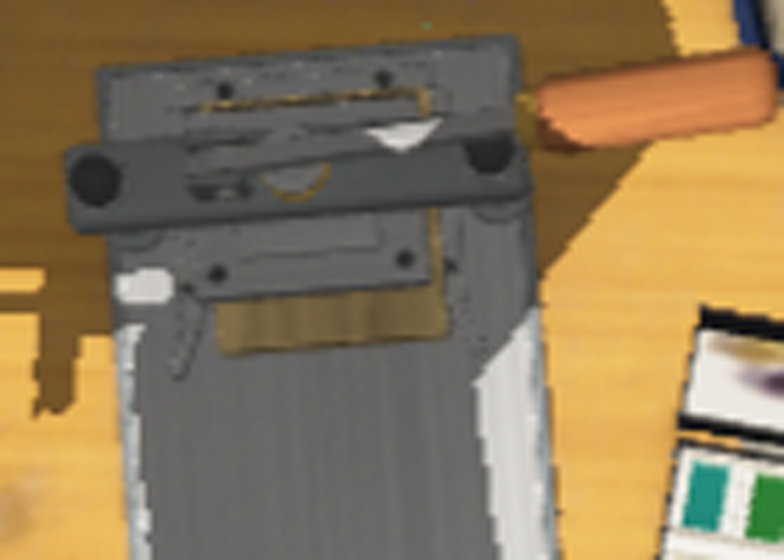

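View pics/s11.png

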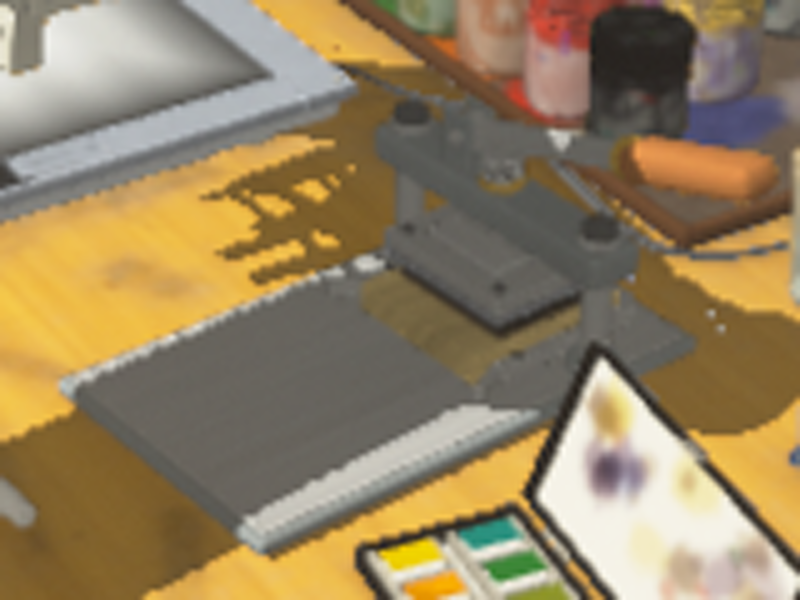

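Run:
```python
from h import *
f=lambda z,h:pr(onz("top",(z[0]+.5)/5.6-.5+210,(z[1]+.5)/5.6-.5+140,h)).round(4)
print("front",f((223,355),.032),f((446,336),.032),"bed rear",f((98,66),.014),f((520,36),.014))
print("rear wood",f((200,107),.032),f((425,88),.032))
print("platen front (z~.062)",f((205,302),.062),f((430,283),.062))
print(wo([.005,-.147]),wo([.003,-.15]))
f2=lambda z,h:pr(onz("scene",(z[0]+.5)/5-.5+230,(z[1]+.5)/5-.5+170,h)).round(4)
print("scene front bot/top?",f2((475,382),.014),f2((472,358),.032), "bed FR",f2((265,552),.014))
```

```text
front [-0.061   0.0451] [-0.0607 -0.0523] bed rear [0.0748 0.0933] [ 0.0727 -0.0947]
rear wood [0.0486 0.047 ] [ 0.0488 -0.0517]
platen front (z~.062) [-0.0418  0.047 ] [-0.0416 -0.0488]
[0.69707912 0.00843363] [0.69540455 0.00524054]
scene front bot/top? [-0.0575 -0.0504] [-0.0611 -0.0513] bed FR [-0.2386 -0.1002]
```

The top view shows the block's front edge at x=-61 mm, rear at +49 mm, and y about -3 mm, so it is square and home. I'll go above the lever grip with closed fingers.

Call:
{"method": "play_rows", "body": {"targets": [[0.005,-0.03,0,0,0,0.06,0],[0,-0.033,0,0.04,-0.045,0.01,0],[0,0,0,0.042,-0.048,0,0],[0,0,0,0.042,-0.048,0,0],[0,0,0,0.042,-0.048,0,0],[0,0,0,0.042,-0.048,0,0],[0,0,0,0.03,-0.035,0,0],[0,0,0,0,0,0,0]]}}

```text
t: 16.9
eef_pos: [0.6796, 0.0098, 0.2556]
ee_rot: [-3.131, -0.006, -3.045]
force: [-0.9, 0.2, -0.3]
width: 0.0002
```

Run:
```python
from h import *
s=get_state();print(s["eef_pos"],s["ee_rot"],s["force"],s["width"],pr(s["eef_pos"]))
p,d=grab_frame("scene");p=cv2.resize(p[150:270,250:410],None,fx=5,fy=5,interpolation=cv2.INTER_CUBIC);cv2.imwrite("pics/s12.png",p)
p,d=grab_frame("wrist");cv2.imwrite("pics/w12.png",p)
```

```text
[0.67959868 0.00976095 0.25563182] [-3.13109827 -0.00570827 -3.04517591] [-0.92401519  0.18306014 -0.27247463] 0.0002067985007441806 [-0.01224506 -0.14384792]
```

View pics/s12.png

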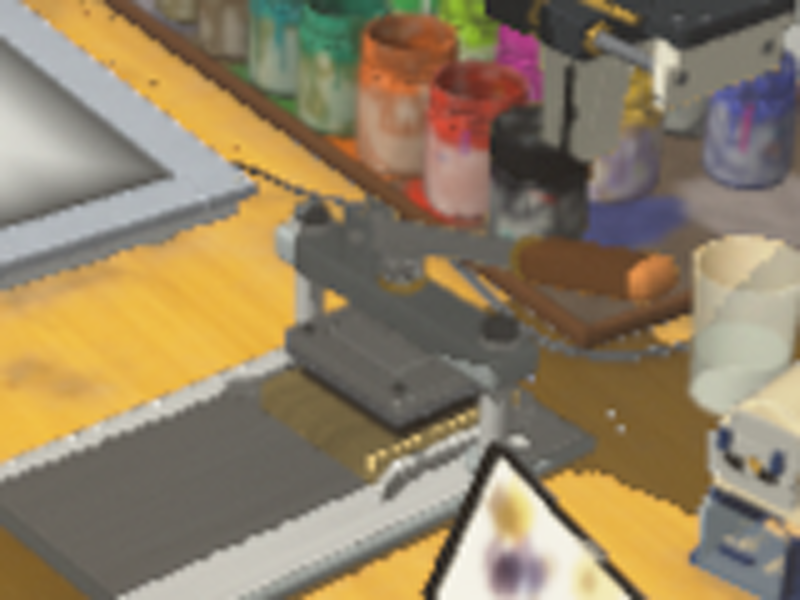

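View pics/w12.png

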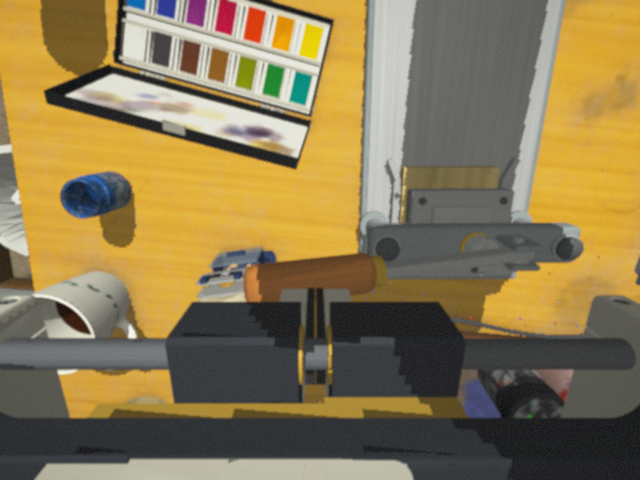

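The wrist view shows the grip from (247,285) to (383,270), with its middle at (315,277) and in line with the fingers.

Run:
```python
from h import *
s=get_state()
for u,v in((315,277),(315,260),(315,297),(247,283),(383,270)):
  p=wz(s,u,v,.183);print(p.round(4),pr(p).round(4))
```

```text
[0.6889 0.0135 0.183 ] [-0.0026 -0.1411]
[0.6765 0.0123 0.183 ] [-0.015 -0.141]
[0.7039 0.015  0.183 ] [ 0.0124 -0.1412]
[ 0.6981 -0.0327  0.183 ] [ 0.0018 -0.188 ]
[0.679  0.0589 0.183 ] [-0.0077 -0.0949]
```

Call:
{"method": "play_rows", "body": {"targets": [[0.01,-0.005,0.008,0.014,0.002,0,0],[0,0,0,0,0,-0.03,0],[0,0,0,0,0,-0.015,0],[0,0,0,0,0,-0.005,0],[0,0,0,0,0,-0.005,0],[0,0,0,0,0,-0.005,0]]}}

```text
t: 17.75
eef_pos: [0.6936, 0.018, 0.1983]
ee_rot: [3.14, 0.007, -3.028]
force: [-0.5, 0.1, 0.4]
width: 0.0007
```

Run:
```python
from h import *
s=get_state();print(s["eef_pos"],s["ee_rot"],s["force"],s["width"],pr(s["eef_pos"]))
```

```text
[0.6935852  0.01804359 0.19833071] [ 3.14044433  0.00688187 -3.02844793] [-0.49645079  0.06288992  0.40126212] 0.0006927037140451117 [ 0.00253252 -0.13707678]
```

Call:
{"method": "play_rows", "body": {"targets": [[0,0,0,0,-0.006,0,0],[0,0,0,0,-0.001,-0.006,0],[0,0,0,0,-0.001,-0.008,0],[0,0,0,0,-0.001,-0.008,0],[0,0,0,0,-0.001,-0.008,0]]}}

```text
t: 18.38
eef_pos: [0.6949, 0.0065, 0.1692]
ee_rot: [3.142, 0.011, -3.028]
force: [0.2, -1.9, 2.8]
width: 0.0007
```

Run:
```python
from h import *
s=get_state();print(s["eef_pos"],s["ee_rot"],s["force"],s["width"],pr(s["eef_pos"]))
p,d=grab_frame("scene");p=cv2.resize(p[150:270,250:410],None,fx=5,fy=5,interpolation=cv2.INTER_CUBIC);cv2.imwrite("pics/s13.png",p)
```

```text
[0.6949322  0.00648517 0.16916426] [ 3.14151699  0.01112191 -3.0283071 ] [ 0.17519256 -1.90418686  2.79055261] 0.0007493028190772558 [ 0.0026607  -0.14871271]
```

View pics/s13.png

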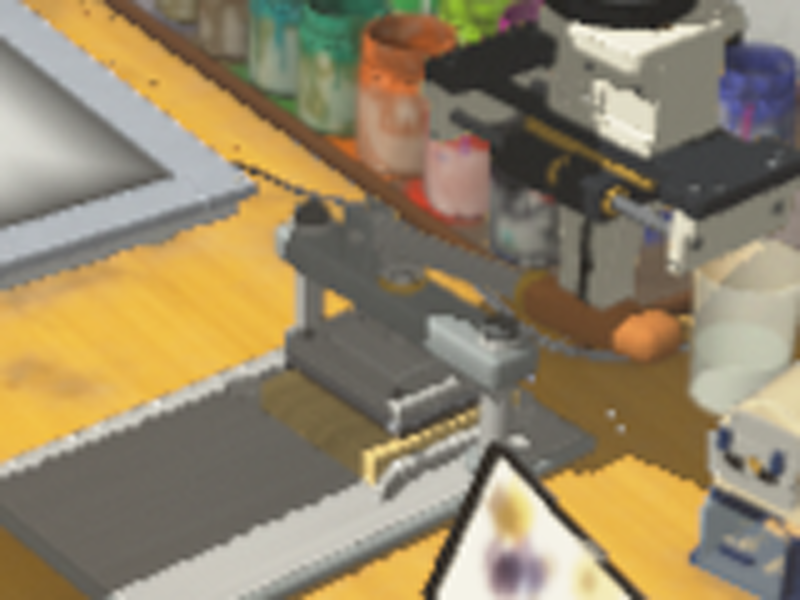

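The scene view shows the fingertips on the grip at (600,300), with the lever partly down. Continuing.

Call:
{"method": "play_rows", "body": {"targets": [[0,0,0,0,0,-0.008,0],[0,0,0,0,-0.0005,-0.008,0],[0,0,0,0,0,-0.008,0],[0,0,0,0,0,-0.006,0],[0,0,0,0,0,-0.006,0]]}}

```text
t: 19.05
eef_pos: [0.6953, 0.0043, 0.1333]
ee_rot: [-3.139, 0.012, -3.027]
force: [-14.7, 3.2, 39.7]
width: 0.0007
```

Call:
{"method": "play_rows", "body": {"targets": [[0,0,0,0,0,-0.002,0]]}}

```text
t: 19.18
eef_pos: [0.6952, 0.0044, 0.1343]
ee_rot: [-3.138, 0.013, -3.026]
force: [-9.6, 0.5, 22.0]
width: 0.0005
```

Run:
```python
from h import *
s=get_state();print(s["eef_pos"],s["ee_rot"],s["force"],s["moment"],pr(s["eef_pos"]))
p,d=grab_frame("scene");p=cv2.resize(p[150:270,250:410],None,fx=5,fy=5,interpolation=cv2.INTER_CUBIC);cv2.imwrite("pics/s14.png",p)
s=get_state();print(s["eef_pos"],s["force"])
```

```text
[0.69523318 0.00439416 0.13428149] [-3.13831146  0.0131484  -3.02633144] [-9.62191526  0.49779016 21.95863299] [0.33692989 3.36771925 0.04937898] [ 0.00274086 -0.15082376]
[0.69520427 0.00439741 0.13425786] [-9.18294062 -0.63822855 23.58623385]
```

View pics/s14.png

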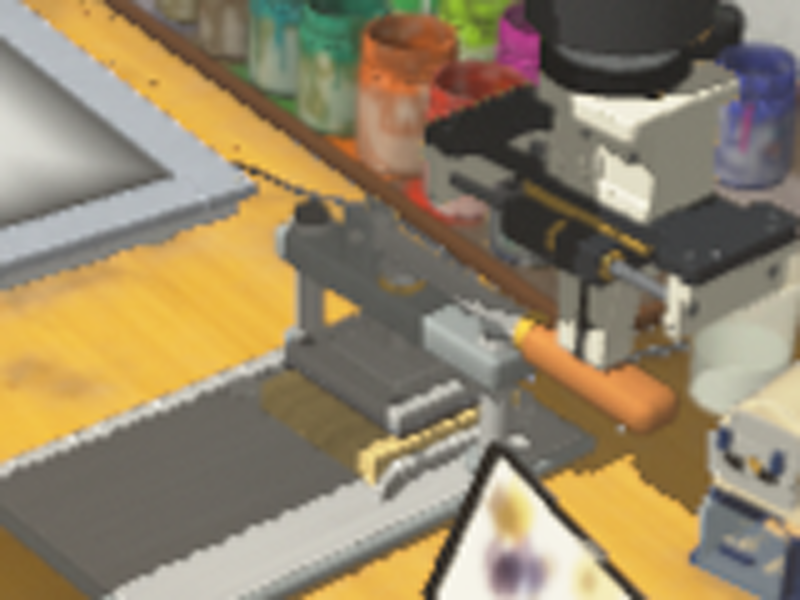

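The lever is level and on its stop. Next I'll relieve the sideways load and settle the hold.

Call:
{"method": "play_rows", "body": {"targets": [[0,0,0,-0.001,0,-0.002,0],[0,0,0,-0.001,0,-0.002,0],[0,0,0,0,0,-0.002,0]]}}

```text
t: 19.6
eef_pos: [0.6951, 0.0044, 0.1347]
ee_rot: [-3.137, 0.021, -3.024]
force: [-5.9, -0.5, 16.4]
width: 0.0005
```

Run:
```python
from h import *
for i in range(2):
  p,d=grab_frame("top");s=get_state();print(s["t"],s["eef_pos"],s["ee_rot"],s["force"])
cv2.imwrite("pics/t15.png",cv2.resize(p[130:250,210:370],None,fx=5,fy=5,interpolation=cv2.INTER_CUBIC))
p,d=grab_frame("wrist");cv2.imwrite("pics/w15.png",p)
```

```text
19.65 [0.69507544 0.00442109 0.13467419] [-3.13707147  0.02088091 -3.02413522] [-4.87419144 -0.29261351 16.04902248]
19.7 [0.69507067 0.00444332 0.13469635] [-3.13709174  0.02080628 -3.0241227 ] [-4.50769038 -1.56180108 16.18062363]
```

View pics/w15.png

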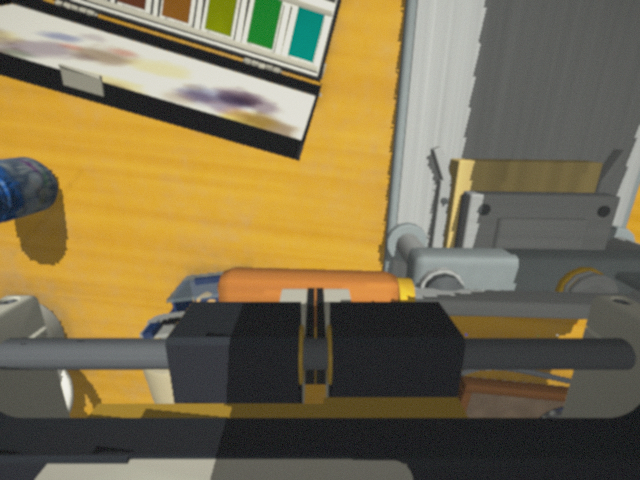

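The wrist view shows the fingertips on the orange grip at (315,295) and the block's bare strip at (525,175) in front of the platen. I'll check once more.

Call:
{"method": "play_rows", "body": {"targets": [[0,0,0,0,0,-0.003,0],[0,0,0,0,0,-0.003,0],[0,0,0,0,0,-0.003,0]]}}

```text
t: 20.12
eef_pos: [0.6951, 0.0044, 0.1343]
ee_rot: [-3.136, 0.025, -3.022]
force: [-9.2, 0.4, 23.3]
width: 0.0005
```

Run:
```python
from h import *
s=get_state()
print("front",pr(wz(s,456,160,.032)),pr(wz(s,600,162,.032)))
for i in range(4):
  p,d=grab_frame("top");s=get_state();print(s["t"],s["eef_pos"],s["force"])
cv2.imwrite("pics/t16.png",cv2.resize(p[130:250,210:370],None,fx=5,fy=5,interpolation=cv2.INTER_CUBIC))
```

```text
front [-0.06139872 -0.05393302] [-0.06162639  0.04542203]
20.175 [0.69512669 0.00445001 0.13427341] [-8.84419342  0.30876096 22.0672976 ]
20.225 [0.69508392 0.00441438 0.13428203] [-8.79866543e+00 -7.91325947e-03  2.24157341e+01]
20.275 [0.69509247 0.00441397 0.13428273] [-9.4516703  -0.8292017  23.04369148]
20.325 [0.6951284  0.00443604 0.13431104] [-8.21278706 -0.22624986 22.44537188]
```

View pics/t16.png

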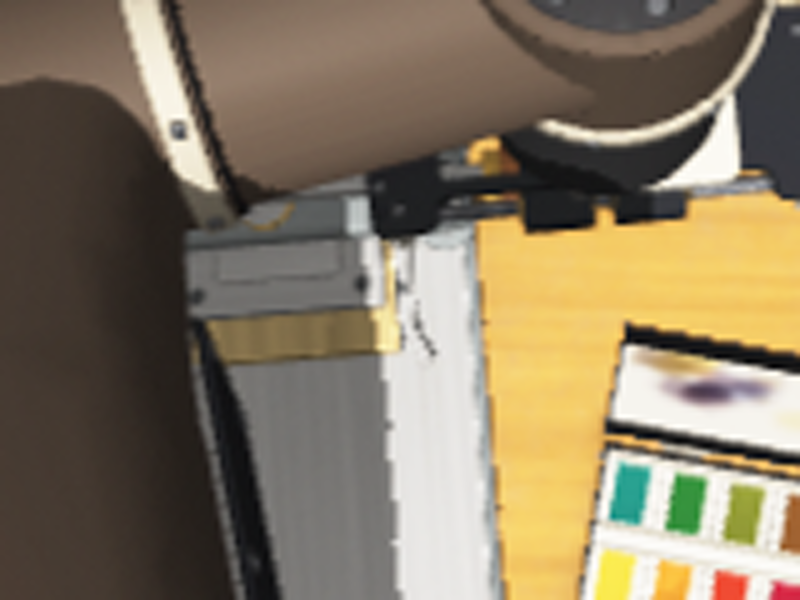

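The block is unmoved with its front edge at -61 mm, and the hold is steady at 22 N. Handing in.

Run:
```python
from h import *
print(job_done()); s=get_state();print(s["t"],s["eef_pos"],s["force"])
```

```text
the job is handed in; nothing more can be done
None
the job is handed in; nothing more can be done
```

I pushed the block home against the rear stop, then pressed the lever fully down with closed fingertips. I handed the job in at about 20 s while still holding it down.

**Block:** I nudged it sideways on its faces to centre and square it, then pushed it in from the front with the jaws half open. It stopped dead under 13 N. Afterwards the top camera put its front edge at x ≈ -61 mm, its rear edge at about +49 mm and its yaw near 0.

**Lever:** The grip height (about 124 mm) matches the fully-down stop. The hold was steady at about 22 N down, with about 9 N of sideways drag. The force peaked briefly at about 40 N at the fingertips when the lever met its stop.

**Agreement of checks:** With the lever down, the wrist camera put the front edge at x = -61.5 mm. That is 0.5–1.5 mm short of the nominal -60 mm, within the 2 mm calibration. The block's sideways offset read about -3 mm (top camera) to -4 mm (wrist camera), at the edge of the ±4 mm allowance; the rails should also hold it within that.

**Not measured:** I did not measure the felt's contact directly; I inferred it from the lever being on its stop. I saw nothing else on the desk disturbed, but I did not measure the other items' positions again.

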